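Find the socket that fits the gland nut, tighten it and stay on it

TASK

The lamp base clamped in the metal nest has a hex gland nut that is not yet tight, and the size marks of the three sockets in the wooden holder are worn off: try the sockets on that nut until you have the one that goes fully down over it and turns it without slipping, and put each one that does not fit back into a recess of the holder. With the fitting socket turn the nut clockwise to its stop. Finish while still gripping that socket, upright and fully seated on the tight nut, so that a colleague can set the lock screw; do not push the things lying around out of place.

Things in the scene. Friction and masses are not known exactly. Their poses are not given: they have to be found in the camera images.
- socket_1: hex socket, 0.18 kg: dark round sleeve 47 mm across, 33 mm high, with a square steel shank 22 x 22 mm on top, from 36 to 70 mm height: grip it there, about 57 mm above the mouth so that fingertips clear the sleeve. Origin: centre of the open mouth at the bottom; z up; x and y through the sides of the shank; x also through the middle of a flat of the six-sided mouth
- socket_2: same as socket_1 from outside. The mouths are 17.5 mm deep and 1.3 mm wider than the nut they are made for; the three sockets are made for nuts 20, 26 and 33 mm across flats, in no known order: nothing outside shows which is which, and the mouths face down in the holder
- socket_3: same as socket_1 from outside, and the same frame; the mouth is again of another size
- holder: beech strip 216 x 64 x 18 mm with three round blind recesses 51 mm across and 10 mm deep in a row along its x axis, at x = -76, 0 and +76 mm; origin under its centre, z up. At the start a socket stands mouth down in each, its origin 8 mm above the bench. Fixed
- nest_seat (a point): middle of the nest that holds the lamp base to work on, on the nut's axis, 34 mm above the bench. The nest is a fixed aluminium plate 120 x 120 x 14 mm with a bore and, at its x sides 47 mm from the middle, two black clamp screws, the highest part 44 mm above the bench. The two other lamp bases wait in a grey board at the back
- nut_a_seat (a point): foot of the nut on lamp base A (26 mm across flats, 15 mm high, top bevelled): point on the nut's axis, on the round collar under it, 34 mm above the bench. A fully seated socket rests its mouth on the collar, origin at this point; one that does not go over stays 10 to 15 mm higher. z up, x through the middle of a flat; turns with the nut. Lamp base: fixed round grey casting, 72 mm across
- nut_b_seat (a point): the same point on lamp base B, whose nut is 33 mm across flats. Work on whichever of lamp bases A, B and C stands in the nest (its point is at nest_seat); it differs from start to start
- nut_c_seat (a point): the same point on lamp base C, whose nut is 20 mm across flats
- nut_a (a joint): turning of the nut on lamp base A: grows as it turns clockwise seen from above, 1.0 rad is the tight stop; starts between 0 and 0.4; turns stiffly (0.15 N m), stays where it is left, does not rise or sink. The socket made for it drives it after up to 0.2 rad of play; a larger one drops over it but slips round
- nut_b (a joint): the same for the nut on lamp base B
- nut_c (a joint): the same for the nut on lamp base C
- head_l: bystander: black torch head, 41 mm across, 50 mm high, loose
- head_r: bystander: black torch head, 41 mm across, 49 mm high, loose. To its right stands a fixed open carton of battery packs, 190 mm high, over x = 0.41 to 0.94, y = -0.58 to -0.20: pass above it
- dish: bystander: small pink dish, 44 mm across, 18 mm high, loose
- caliper_1: bystander: caliper lying flat, 206 mm long, loose; origin under its centre
Mind the look-alikes: they are no part of the job. What is shaped like the socket_3 but green is not meant.

How it is judged (in metres and radians):
On the way:
1. a socket sits fully down over the nut in the nest while the nut is not yet tight (((horizontal distance between socket_1 and nest_seat below 0.002 m and z of socket_1 in the frame of nest_seat between -0.003 and 0.004 m and angle between socket_1's own z axis and vertical below 0.08 rad) or (horizontal distance between socket_2 and nest_seat below 0.002 m and z of socket_2 in the frame of nest_seat between -0.003 and 0.004 m and angle between socket_2's own z axis and vertical below 0.08 rad) or (horizontal distance between socket_3 and nest_seat below 0.002 m and z of socket_3 in the frame of nest_seat between -0.003 and 0.004 m and angle between socket_3's own z axis and vertical below 0.08 rad)) and ((horizontal distance between nut_a_seat and nest_seat below 0.02 m and value of joint nut_a below 0.8 rad) or (horizontal distance between nut_b_seat and nest_seat below 0.02 m and value of joint nut_b below 0.8 rad) or (horizontal distance between nut_c_seat and nest_seat below 0.02 m and value of joint nut_c below 0.8 rad))), for 0.2 s.
At the end, for the whole second after the job is handed in: The fitting socket is gripped (over 5 N), upright within 0.08 rad, within 2 mm of the nut's axis and 4 mm of the collar; the nut in the nest is within 0.08 rad of its stop; the other two sockets stand upright at the bottom of holder recesses, at rest (((horizontal distance between socket_1 and nest_seat below 0.002 m and z of socket_1 in the frame of nest_seat between -0.003 and 0.004 m and angle between socket_1's own z axis and vertical below 0.08 rad and contact force between the fingers and socket_1 above 5 N and z of socket_2 in the frame of holder between 0.004 and 0.012 m and angle between each of socket_2, socket_3's own z axis and vertical below 0.1 rad and horizontal distance between each of socket_2, socket_3 and holder below 0.085 m and linear speed of each of socket_2, socket_3 below 0.02 m/s and z of socket_3 in the frame of holder between 0.004 and 0.012 m) or (horizontal distance between socket_2 and nest_seat below 0.002 m and z of socket_2 in the frame of nest_seat between -0.003 and 0.004 m and angle between socket_2's own z axis and vertical below 0.08 rad and contact force between the fingers and socket_2 above 5 N and z of socket_1 in the frame of holder between 0.004 and 0.012 m and angle between each of socket_1, socket_3's own z axis and vertical below 0.1 rad and horizontal distance between each of socket_1, socket_3 and holder below 0.085 m and linear speed of each of socket_1, socket_3 below 0.02 m/s and z of socket_3 in the frame of holder between 0.004 and 0.012 m) or (horizontal distance between socket_3 and nest_seat below 0.002 m and z of socket_3 in the frame of nest_seat between -0.003 and 0.004 m and angle between socket_3's own z axis and vertical below 0.08 rad and contact force between the fingers and socket_3 above 5 N and z of socket_1 in the frame of holder between 0.004 and 0.012 m and angle between each of socket_1, socket_2's own z axis and vertical below 0.1 rad and horizontal distance between each of socket_1, socket_2 and holder below 0.085 m and linear speed of each of socket_1, socket_2 below 0.02 m/s and z of socket_2 in the frame of holder between 0.004 and 0.012 m)) and ((horizontal distance between nut_a_seat and nest_seat below 0.02 m and value of joint nut_a above 0.92 rad) or (horizontal distance between nut_b_seat and nest_seat below 0.02 m and value of joint nut_b above 0.92 rad) or (horizontal distance between nut_c_seat and nest_seat below 0.02 m and value of joint nut_c above 0.92 rad))); the arm keeps its last pose, push and grip.
It fails at once if a bystander is pushed more than 30 mm out of place (distance of any of head_l, head_r, dish, caliper_1 from where it was at the start of the episode above 0.03 m).
It also fails if it takes over 72 s, if anything falls off the work surface, if the arm or the gripper's body presses on something with over 40 N, if the wrist force passes 120 N, or if a joint passes its speed limit or range.

ROBOT

A 7-joint arm with a two-finger parallel gripper is mounted at the origin on a cart in front of the work surface, level with it; the furniture and walls round the work are solid. World frame = base frame: x ahead of the robot, y to its left, z up, the work surface at z = 0. Lengths are in mm, angles in degrees, forces in N, time in s.
With the tool pointing down it reaches from about 350 to 900 mm from the base axis. Payload 19.9 kg.
Tool frame: the origin (TCP) lies between the finger pads; the fingertips stand ctrl.finger_overhang ahead of it and the grasp point (between the pads) lies 2 mm behind it (ctrl.finger_overhang is the distance from the TCP to the fingertips, in mm); z points along the fingers, y is the direction in which the jaws open and shut (so a half turn about z gives the same grasp; the last joint's range is limited). The gripper opens to 85 mm and grips with 20 to 120 N. Pads are 22 mm wide; open, the fingers measure 114 mm over their backs; the gripper's body (76 mm by 85 mm) begins 54 mm behind the grasp point. The pads swing forward as they close: fully open they stand 13 mm farther back than shut.
Start: joints at [-70.273, 23.915, -0.59, 92.452, 0.269, 63.638, -3.037], TCP at [235.176, 579.047, 248.26] pointing down, gripper open.
Joint ranges: [-161.28, 161.28], [-22.2, 115.67], [-73.04, 71.86], [3.21, 147.25], [-68.34, 248.33], [10.77, 114.83], [-161.83, 161.83]. Speed limits (degrees/s): [108.29, 108.29, 136.94, 136.94, 172.46, 172.46, 172.46].

INTERFACE

Orientations are given as [roll, pitch, yaw] about the fixed x, y, z axes, in that order (R = Rz(yaw) Ry(pitch) Rx(roll)).
In Python, from workcell import ctrl, eyes, job, status gives the robot as it stands. The module is installed in compiled form; this text tells all that it offers. Calls block until the motion is done:
- ctrl.movep(position, orientation): joint-space move of the TCP to a pose.
- ctrl.move_l(position, rotation=None, speed=150, stop_force=None): straight line of the TCP; rotation=None keeps the orientation; speed is the mean speed in mm/s. With stop_force (N) it stops when the force on the tool has changed by that much, and returns True; else False.
- ctrl.goto_joints(angles): joint-space move.
- ctrl.set_gripper(opening): opening from 0.0 (shut) to 1.0 (fully open); the grip force is fixed at half the most; returns when the fingers have stopped.
- ctrl.pause(seconds).
- ctrl.solve_ik(position, orientation): joint angles nearest the present ones, or None.
- eyes.snapshot(name): name is "scene" or "top" or "wrist"; returns a dict with "color" (480x640x3 uint8, red, green, blue), "range_z" (480x640 float32, mm along the optical axis (not along the pixel's ray), 0 where there is no reading), "fx", "fy", "cx", "cy" (pixels), "k1" (the pictures are not rectified: a ray, as slopes to the right and down, at radius r is drawn at 1 + k1 r^2 times it, then the intrinsics apply), "R" (3x3) and "t" (3): a world point X has camera coordinates R X + t. Camera axes: x right, y down, z forward; pixel columns grow to the right and rows downward; lengths in mm; the calibration is good to about 2 mm. A picture is of the moment at which its call begins.
A pose or a line that the arm cannot do raises ctrl.IKError and nothing moves.
- job.job_done(): hands the job in, once; it reports no verdict.
Readings, each from a call of its own:
- status.get_time_s(): time.
- status.get_joint_pos(): joint angles.
- status.get_joint_velocities(): joint speeds.
- status.get_effort(): joint torques, N m.
- status.get_eef_pos(): TCP position.
- status.get_tcp_rot(): TCP orientation.
- status.get_ft_force(): force on the tool from outside, world axes, zero at the start.
- status.get_moment(): the same for the moment, N m.
- status.get_width(): opening from 0.0 (shut) to 1.0 (fully open).
Only numpy, scipy, OpenCV 4.12 (cv2) and the standard library are available. Lean on these libraries where they do the work, as an engineer would, in place of code of your own. Each camera call takes 0.05 s, during which the arm holds its last target.

## Working session

There is one attempt and no reset: what is moved stays moved. The work goes in short steps, each a Python script; the robot and the scene stay as the last script left them, time stands still between calls to the robot, and variables do not carry over. Pictures are saved under pics/ and viewed, and the job is handed in when it is done.

```bash
mkdir -p pics; ls
python3 - <<'E'
from workcell import ctrl, eyes, job, status
import cv2,pickle
print(status.get_time_s(),ctrl.finger_overhang,status.get_tcp_rot(),status.get_width())
for n in ["scene","top"]:
    s=eyes.snapshot(n); pickle.dump(s,open(f"{n}0.pkl","wb"))
    cv2.imwrite(f"pics/{n}0.png",s["color"][:,:,::-1]); print(n,s["fx"],s["cx"],s["cy"],s["k1"],s["R"].round(3).tolist(),s["t"].round(1).tolist())
E
```

```text
pics
0.0 17.0 [-1.79929592e+02  5.87060363e-03  1.57895974e+02] 0.9986638172238471
scene 500.2848630313197 320.7093533244132 238.81793228035704 0.04028151047589073 [[0.882, -0.471, -0.023], [-0.242, -0.41, -0.879], [0.405, 0.781, -0.476]] [-471.4, 256.9, 666.4]
top 588.2261130458394 320.36383683102844 234.0379033026839 -0.03166747716666644 [[0.01, -1.0, -0.012], [-0.996, -0.009, -0.091], [0.091, 0.013, -0.996]] [132.0, 616.8, 1255.8]
```

View pics/scene0.png

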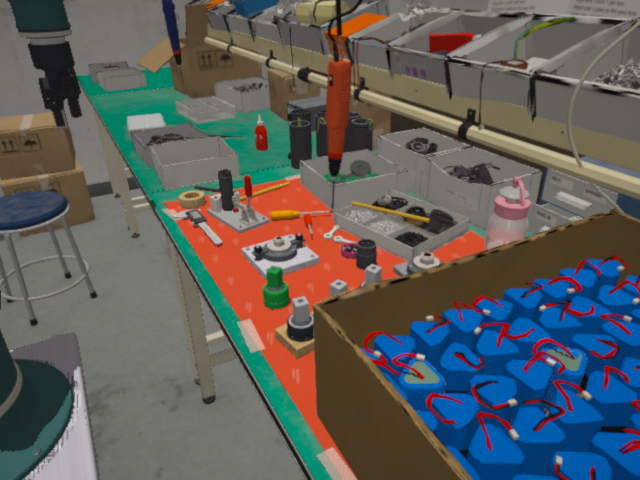

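View pics/top0.png

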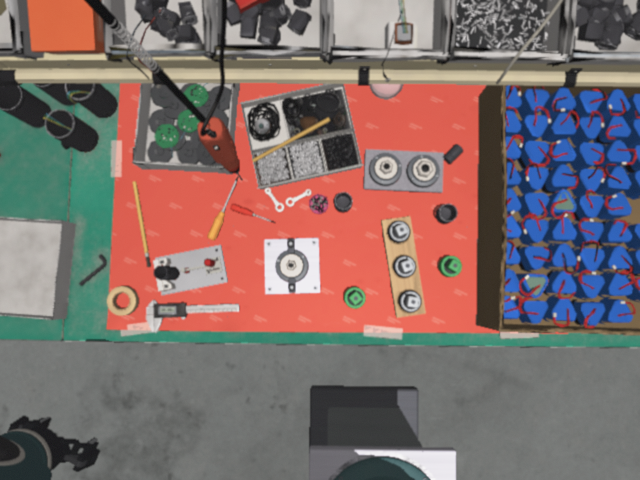

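```bash
cat > h.py <<'E'
import numpy as np,cv2,pickle
def K(s): return np.array([[s["fx"],0,s["cx"]],[0,s["fy"],s["cy"]],[0,0,1.]])
def dist(s): return np.array([s["k1"],0,0,0,0.])
def ray(s,uv):
    x=cv2.undistortPoints(np.array(uv,float).reshape(-1,1,2),K(s),dist(s)).reshape(-1,2)
    d=np.c_[x,np.ones(len(x))]@s["R"]; c=-s["R"].T@s["t"]; return c,d
def plane(s,uv,z):
    c,d=ray(s,uv); return c+d*((z-c[2])/d[:,2])[:,None]
def pt(s,uv):
    uv=np.array(uv,float).reshape(-1,2); c,d=ray(s,uv)
    zz=np.array([s["range_z"][int(round(v)),int(round(u))] for u,v in uv]); return c+d*zz[:,None]
def proj(s,X):
    r,_=cv2.Rodrigues(s["R"]); return cv2.projectPoints(np.array(X,float).reshape(-1,1,3),r,np.array(s["t"],float),K(s),dist(s))[0].reshape(-1,2)
E
python3 - <<'E'
from h import *
s=pickle.load(open("top0.pkl","rb"))
def crop(n,u0,v0,w,h,k): cv2.imwrite(f"pics/{n}.png",cv2.resize(s["color"][v0:v0+h,u0:u0+w,::-1],None,fx=k,fy=k,interpolation=cv2.INTER_CUBIC))
crop("c1",255,130,213,195,3.7)
for n,uv,z in [("s1",(399,228),78),("s2",(404,264),78),("s3",(410,299),78),("nut",(291,265),49),("nestUL",(265,239),14),("nestLR",(319,294),14),("nestUR",(317,238),14),("nestLL",(266,294),14)]:
    print(n,plane(s,[uv],z).round(1),pt(s,[uv]).round(1))
E
```

```text
s1 [[625.2 -27.6  78. ]] [[625.4 -27.8  76.5]]
s2 [[549.8 -38.   78. ]] [[549.8 -37.9  78.1]]
s3 [[477.2 -50.3  78. ]] [[477.1 -50.9  73.8]]
nut [[546.5 200.   49. ]] [[546.3 199.7  53.7]]
nestUL [[604.7 260.5  14. ]] [[606.  262.3  -1.8]]
nestLR [[485.  139.9  14. ]] [[484.9 140.    6.2]]
nestUR [[608.  145.6  14. ]] [[609.3 145.9  -1.8]]
nestLL [[483.7 256.1  14. ]] [[483.7 255.8  16.4]]
```

View pics/c1.png

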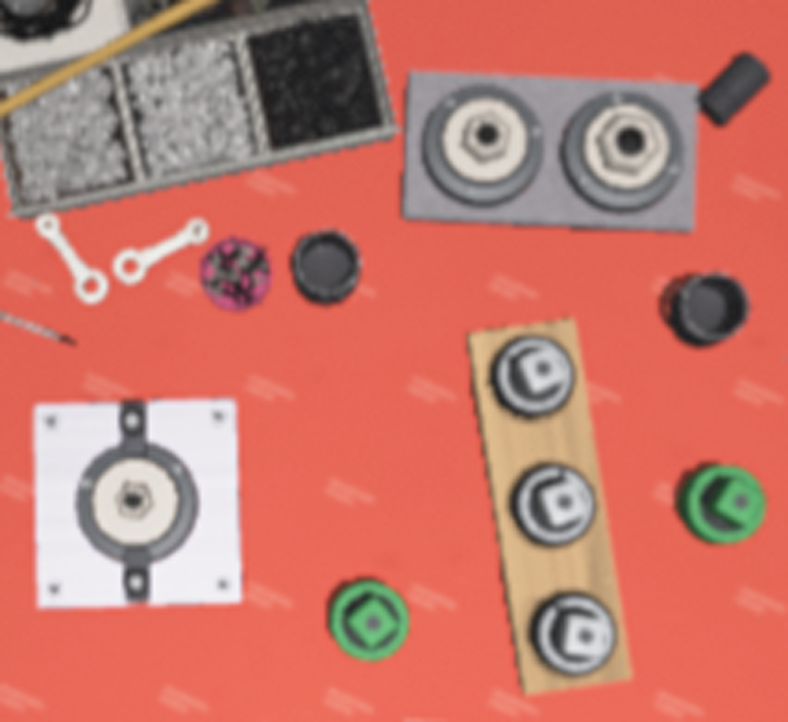

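Run:
```python
from workcell import ctrl, eyes, job, status
from h import *
from scipy.spatial.transform import Rotation as Ro
s=eyes.snapshot("wrist"); print(s["fx"],s["cx"],s["cy"],s["k1"])
c=-s["R"].T@s["t"]; p=np.array(status.get_eef_pos()); R=Ro.from_euler("xyz",status.get_tcp_rot(),degrees=True).as_matrix()
print("cam in tool",R.T@(c-p), "axes in tool (rows cam x,y,z)\n",(s["R"]@R).round(3))
for pos,rpy in [((500,200,300),(180,0,y)) for y in (-90,0,90,180)]+[((545,90,300),(180,0,y)) for y in (-90,0,90,180)]:
    q=ctrl.solve_ik(pos,rpy); print(pos,rpy,None if q is None else np.round(q,1))
# shank angle crops
t=pickle.load(open("top0.pkl","rb"))
cv2.imwrite("pics/c2.png",cv2.resize(t["color"][210:320,370:470,::-1],None,fx=5.4,fy=5.4,interpolation=cv2.INTER_CUBIC))
```

```text
390.09040821293627 315.81372557454597 233.33698631024592 -0.08125195543241183
cam in tool [  64.72264708    0.74134827 -125.11715122] axes in tool (rows cam x,y,z)
 [[-0.001  1.    -0.001]
 [-0.966 -0.001 -0.258]
 [-0.258  0.     0.966]]
(500, 200, 300) (180, 0, -90) [-23.7  12.4  -1.6 101.3   0.4  66.4 154.6]
(500, 200, 300) (180, 0, 0) [ -55.6   14.1   36.4  102.3   -9.1   66.5 -106.5]
(500, 200, 300) (180, 0, 90) [-46.2  13.   24.8 102.   -5.9  66.3 -19.5]
(500, 200, 300) (180, 0, 180) [-34.3  12.4  10.8 101.6  -2.5  66.3  67.2]
(545, 90, 300) (180, 0, -90) [ 35.4  24.4 -62.   98.   22.6  71.5 148.1]
(545, 90, 300) (180, 0, 0) [-46.3  16.7  41.4 100.5 -11.9  67.2 -91.5]
(545, 90, 300) (180, 0, 90) [-39.2  15.3  32.2 100.3  -8.8  66.9  -4.4]
(545, 90, 300) (180, 0, 180) [-28.7  14.2  19.3 100.   -5.1  66.7  82.1]
```

View pics/c2.png

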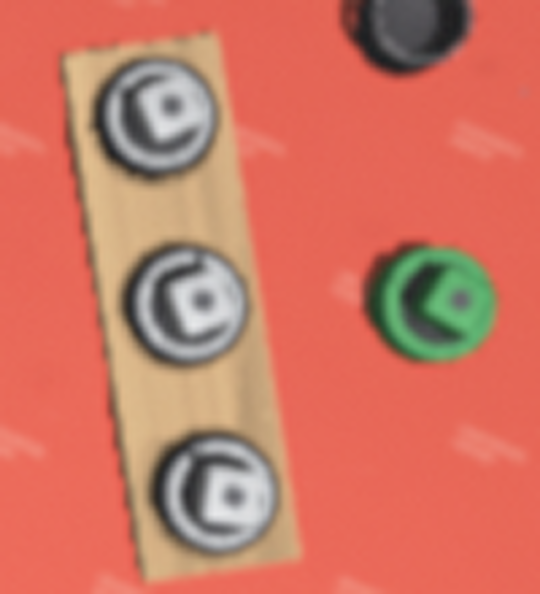

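Run:
```python
from workcell import ctrl, eyes, job, status
from h import *
ctrl.movep((575,185,220),(180,0,180)); print(status.get_time_s())
s=eyes.snapshot("wrist"); pickle.dump(s,open("w1.pkl","wb")); cv2.imwrite("pics/w1.png",s["color"][:,:,::-1])
ctrl.movep((575,-38,220),(180,0,180)); print(status.get_time_s())
s=eyes.snapshot("wrist"); pickle.dump(s,open("w2.pkl","wb")); cv2.imwrite("pics/w2.png",s["color"][:,:,::-1])
```

```text
2.0333
2.975
```

View pics/w1.png

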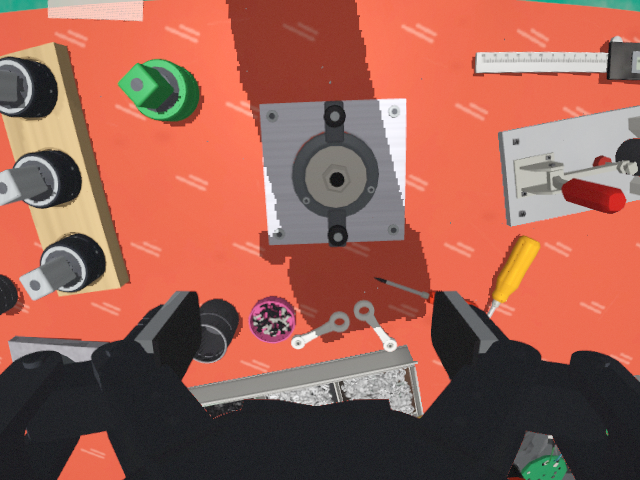

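View pics/w2.png

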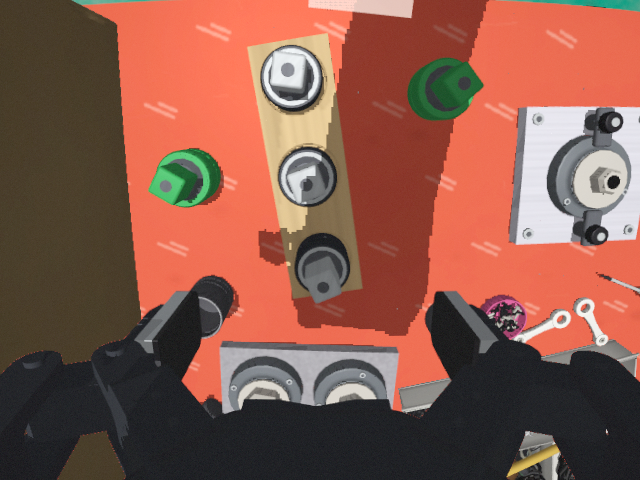

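Run:
```python
from h import *
a=pickle.load(open("w1.pkl","rb")); b=pickle.load(open("w2.pkl","rb"))
f=lambda s,u,v,w,h,k:cv2.resize(s["color"][v:v+h,u:u+w,::-1],None,fx=k,fy=k,interpolation=cv2.INTER_CUBIC)
cv2.imwrite("pics/n1.png",f(a,297,137,80,80,7))
cv2.imwrite("pics/n2.png",np.hstack([f(b,250,40,85,80,4.5),f(b,265,135,85,80,4.5)])); cv2.imwrite("pics/n3.png",f(b,280,225,85,85,6))
```

```text
(no output)
```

View pics/n1.png

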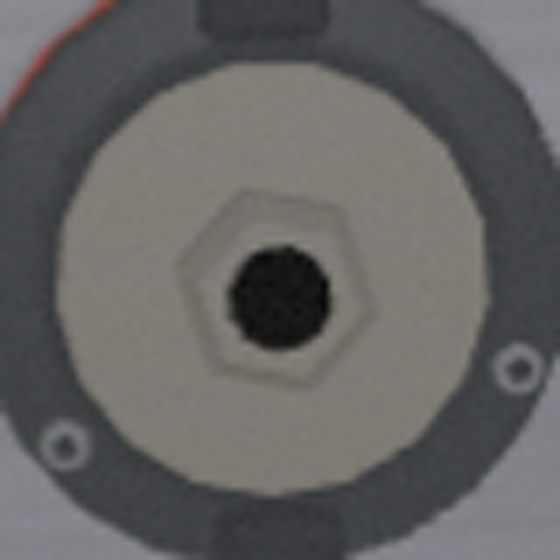

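View pics/n2.png

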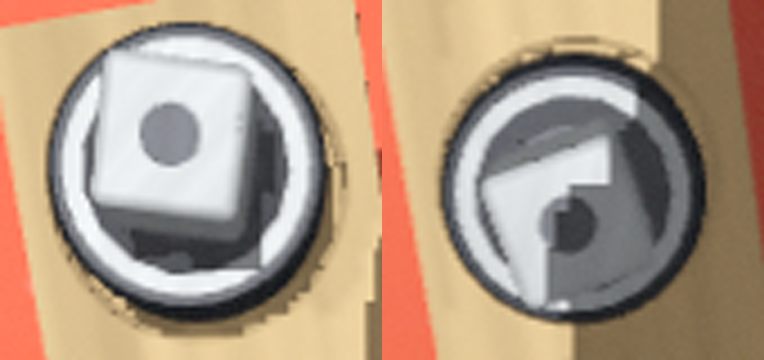

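View pics/n3.png

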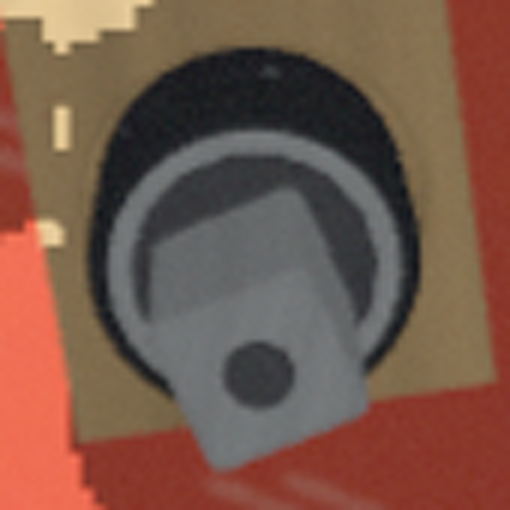

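Run:
```python
from h import *
a=pickle.load(open("w1.pkl","rb")); b=pickle.load(open("w2.pkl","rb")); t=pickle.load(open("top0.pkl","rb"))
def sq(o,k,c,d):
    P=plane(b,np.array(c)/k+o,78); e=np.roll(P,-1,0)-P
    L=np.hypot(e[:,0],e[:,1]); an=np.degrees(np.arctan2(e[:,1],e[:,0]))
    m=np.angle(np.mean(np.exp(4j*np.radians(an))))/4
    print("ctr",P.mean(0).round(1),"dot",plane(b,[np.array(d)/k+o],78)[0].round(1),"sides",L.round(1),"ang",an.round(1),"mod90",np.degrees(m).round(1))
sq((250,40),4.5,[(103,55),(250,70),(240,220),(92,205)],(170,133))
sq((265,135),4.5,[(100,182),(226,135),(273,250),(158,308)],(186,223))
sq((280,225),6,[(165,325),(312,265),(368,408),(220,470)],(258,375))
H=np.array([(248,188),(345,208),(375,305),(305,388),(215,375),(180,268)])/7+(297,137)
for z in (34,46):
    P=plane(a,H,z); e=np.roll(P,-1,0)-P; an=np.degrees(np.arctan2(e[:,1],e[:,0]))
    print(z,"nut ctr",P.mean(0).round(1),"edges",np.hypot(e[:,0],e[:,1]).round(1),"normals mod60",(an%60).round(1), "mean",np.degrees(np.angle(np.mean(np.exp(6j*np.radians(an))))/6).round(1))
print("bore top z49",plane(a,[np.array((281,298))/7+(297,137)],49).round(1))
# collar disc centre z34
print("collar",plane(a,[np.array((274,278))/7+(297,137)],34).round(1))
C=np.array([(273,60),(273,494),(57,285),(488,275)])/7+(297,137);print(plane(a,C,34).round(1))
# holder corners w2
print("sleeve rings z41",plane(b,[np.array((187,165))/4.5+(250,40),np.array((572-382,188))/4.5+(265,135),np.array((255,268))/6+(280,225)],41).round(1))
print("holder corners",plane(b,[(248,45),(328,33),(362,288),(295,299)],18).round(1))
print(t["range_z"].shape)
```

```text
ctr [473.3 -54.1  78. ] dot [472.6 -54.3  78. ] sides [21.1 20.7 21.5 20.7] ang [ 84.2  -4.3 -95.8 174.4] mod90 -5.4
ctr [546.9 -42.2  78. ] dot [547.5 -42.7  78. ] sides [20.4 18.9 19.9 21.3] ang [ 110.3   22.4  -63.  -156.1] mod90 23.4
ctr [622.6 -29.8  78. ] dot [623.5 -30.8  78. ] sides [19.5 20.1 20.1 20.5] ang [ 113.5   20.8  -65.5 -160.8] mod90 22.0
34 nut ctr [548.  203.6  34. ] edges [11.2 11.6 12.4 10.5 12.9 11.8] normals mod60 [18.6 18.3 20.6 21.8 18.4 19.8] mean 19.6
46 nut ctr [546.6 202.9  46. ] edges [10.8 11.1 11.9 10.1 12.4 11.4] normals mod60 [18.6 18.3 20.6 21.8 18.4 19.8] mean 19.6
bore top z49 [[547.2 203.1  49. ]]
collar [[546.8 203.1  34. ]]
[[522.4 202.7  34. ]
 [571.8 203.3  34. ]
 [547.6 178.4  34. ]
 [546.4 227.5  34. ]]
sleeve rings z41 [[472.4 -54.   41. ]
 [546.5 -42.8  41. ]
 [623.2 -30.6  41. ]]
holder corners [[445.3 -89.3  18. ]
 [436.7 -26.6  18. ]
 [649.4   5.7  18. ]
 [660.2 -55.   18. ]]
(480, 640)
```

Run:
```python
from workcell import ctrl, eyes, job, status
from h import *
q=ctrl.solve_ik((519,80,220),(180,0,0)); print(np.round(q,1))
ctrl.movep((519,80,220),(180,0,0)); print(status.get_time_s())
s=eyes.snapshot("wrist"); pickle.dump(s,open("w3.pkl","wb")); cv2.imwrite("pics/w3.png",s["color"][:,:,::-1])
```

```text
[-60.7  26.5  62.4 109.8 -27.1  60.2 -76.8]
5.6833
```

View pics/w3.png

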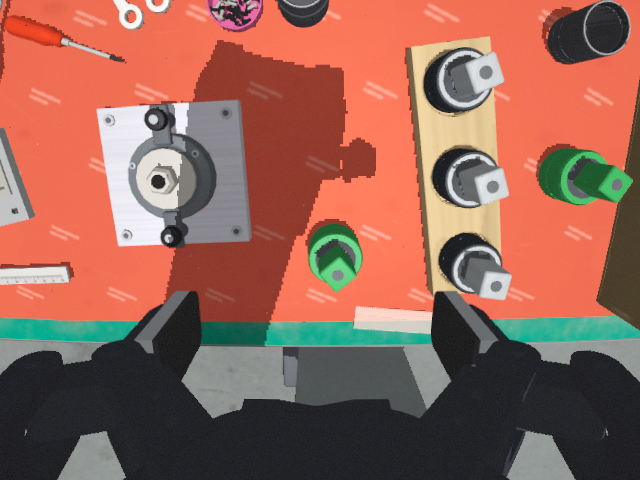

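Run:
```python
from h import *
a=pickle.load(open("w1.pkl","rb")); b=pickle.load(open("w2.pkl","rb")); c=pickle.load(open("w3.pkl","rb")); t=pickle.load(open("top0.pkl","rb"))
f=lambda s,u,v,w,h,k:cv2.resize(s["color"][v:v+h,u:u+w,::-1],None,fx=k,fy=k,interpolation=cv2.INTER_CUBIC)
cv2.imwrite("pics/z3.png",np.vstack([np.hstack([f(c,135,155,50,50,7),f(c,460,45,50,50,7)]),np.hstack([f(c,465,160,50,50,7),f(c,468,258,50,50,7)])]))
```

```text
(no output)
```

View pics/z3.png

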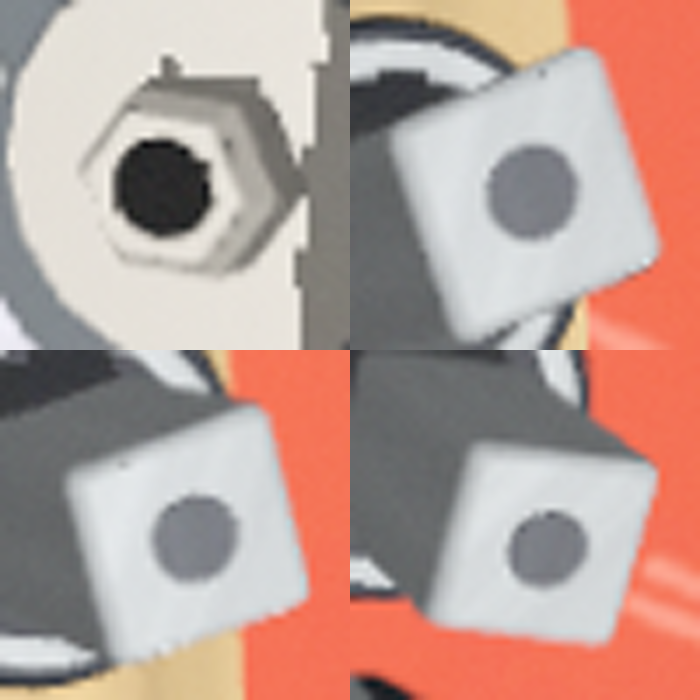

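Run:
```python
from h import *
c=pickle.load(open("w3.pkl","rb"))
print("nut",plane(c,[np.array((163,187))/7+(135,155)],49).round(1))
def sq(o,d,cs):
    k=7.;P=plane(c,np.array(cs)/k+o,78); e=np.roll(P,-1,0)-P
    an=np.arctan2(e[:,1],e[:,0])
    print("ctr",P.mean(0).round(1),plane(c,[np.array(d)/k+o],78).round(1),np.hypot(e[:,0],e[:,1]).round(1),np.degrees(np.angle(np.mean(np.exp(4j*an)))/4).round(1))
sq((460,45),(182,192),[(45,142),(243,48),(310,247),(115,340)])
sq((465,160),(195,188),[(66,130),(257,55),(309,245),(118,312)])
sq((468,258),(197,199),[(122,88),(308,112),(250,297),(80,272)])
```

```text
nut [[547.  202.2  49. ]]
ctr [622.7 -30.8  78. ] [[622.9 -31.1  78. ]] [20.5 19.4 20.4 19.4] 25.3
ctr [547.3 -42.4  78. ] [[547.2 -43.1  78. ]] [20.3 20.4 20.4 19.7] 21.4
ctr [472.9 -53.9  78. ] [[472.2 -54.7  78. ]] [21.1 21.7 19.7 21.2] -8.0
```

Run:
```python
from workcell import ctrl, eyes, job, status
from h import *
from scipy.spatial.transform import Rotation as Ro
c=pickle.load(open("scene0.pkl","rb")); cam=-c["R"].T@c["t"]; print(cam)
q0=np.array(status.get_joint_pos())
for yaw in (-156.5,113.5):
    print(yaw,np.round(ctrl.solve_ik((623,-31,180),(180,0,yaw)),1), np.round(ctrl.solve_ik((473,-54,180),(180,0,-6.5+(180 if yaw<0 else 90))),1), np.round(ctrl.solve_ik((547,203,180),(180,0,169.6)),1))
ref=ctrl.solve_ik((623,-31,180),(180,0,113.5))
res=[]
for pos in [(520,-20,300),(450,50,300),(560,-60,330),(480,0,350)]:
    v=cam-np.array(pos); v/=np.linalg.norm(v)
    az=np.arctan2(v[1],v[0])
    for tilt in (30,45,60,75,90):
        T=np.radians(tilt); d=np.array([np.cos(az)*np.sin(T),np.sin(az)*np.sin(T),-np.cos(T)])
        for sp in range(0,360,30):
            x=Ro.from_rotvec(d*np.radians(sp)).apply(np.array([-np.sin(az),np.cos(az),0])); R=np.c_[x,np.cross(d,x),d]
            q=ctrl.solve_ik(pos,Ro.from_matrix(R).as_euler("xyz",degrees=True))
            if q is not None: res.append((np.abs(np.array(q)-ref).max(),pos,tilt,sp,round(float(d@v),2),np.round(q,0).tolist()))
res.sort(key=lambda r:r[0])
for T in (30,45,60,75,90): print([r for r in res if r[2]==T][:2])
```

```text
[ 208.2594024  -637.15526689  531.94346253]
-156.5 [ 41.8  42.8 -62.2  94.8  40.5  67.9  83.2] [-21.   14.8  27.3 117.7  -8.8  49.5  94.8] [-37.4  24.7  18.  102.7  -9.2  54.   64. ]
113.5 [-20.9  30.2  28.5  97.  -16.6  57.   37. ] [-34.1  17.2  43.1 118.1 -15.3  50.2  11.2] [-37.4  24.7  18.  102.7  -9.2  54.   64. ]
[(np.float64(28.435202898650594), (560, -60, 330), 30, 210, 0.23, [-33.0, 26.0, 34.0, 88.0, 11.0, 85.0, 27.0]), (np.float64(29.165669834223884), (520, -20, 300), 30, 210, 0.2, [-39.0, 23.0, 34.0, 97.0, 13.0, 81.0, 23.0])]
[(np.float64(36.8384355476298), (560, -60, 330), 45, 210, 0.48, [-33.0, 32.0, 31.0, 85.0, 20.0, 93.0, 22.0]), (np.float64(37.49523930293091), (520, -20, 300), 45, 210, 0.45, [-39.0, 29.0, 30.0, 94.0, 21.0, 89.0, 18.0])]
[(np.float64(43.80480016200279), (560, -60, 330), 60, 240, 0.69, [-38.0, 40.0, 36.0, 83.0, 25.0, 99.0, -7.0]), (np.float64(45.26737179112831), (450, 50, 300), 60, 210, 0.67, [-49.0, 29.0, 23.0, 101.0, 29.0, 98.0, 9.0])]
[(np.float64(50.24599765073012), (520, -20, 300), 75, 240, 0.83, [-44.0, 45.0, 33.0, 90.0, 32.0, 102.0, -13.0]), (np.float64(50.25901828133131), (560, -60, 330), 75, 240, 0.85, [-37.0, 46.0, 34.0, 82.0, 34.0, 106.0, -8.0])]
[(np.float64(56.37627767279306), (450, 50, 300), 90, 180, 0.95, [-48.0, 44.0, 20.0, 99.0, 40.0, 113.0, 35.0]), (np.float64(56.376277672793066), (450, 50, 300), 90, 150, 0.95, [-48.0, 44.0, 20.0, 99.0, 40.0, 113.0, 65.0])]<sys>:0: UserWarning: Gimbal lock detected. Setting third angle to zero since it is not possible to uniquely determine all angles.
```

```bash
cat > ops.py <<'E'
from workcell import ctrl, eyes, job, status
from h import *
from scipy.spatial.transform import Rotation as Ro
cam=np.array([208.26,-637.16,531.94]); T=status.get_time_s
NUT=(547.1,202.7)
S={"far":(623.0,-30.9,113.5),"mid":(547.3,-42.7,112.5),"near":(472.6,-54.3,83.5)}
def lookpose(tilt=72,sp=240,pos=(560,-60,330)):
    v=cam-np.array(pos); az=np.arctan2(v[1],v[0]); t=np.radians(tilt)
    d=np.array([np.cos(az)*np.sin(t),np.sin(az)*np.sin(t),-np.cos(t)])
    x=Ro.from_rotvec(d*np.radians(sp)).apply([-np.sin(az),np.cos(az),0]); R=np.c_[x,np.cross(d,x),d]
    return pos,Ro.from_matrix(R).as_euler("xyz",degrees=True),R
def grasp(n):
    x,y,w=S[n]
    ctrl.set_gripper(0.55); ctrl.movep((x,y,140),(180,0,w))
    hit=ctrl.move_l((x,y,63),speed=150,stop_force=12)
    ctrl.set_gripper(0.0); print("grasp",n,"hit",hit,"w",round(status.get_width(),3),np.round(status.get_eef_pos(),1),"t",T())
    ctrl.move_l((x,y,150),speed=200)
def look(tag):
    p,r,R=lookpose(); ctrl.movep(p,r); ctrl.pause(0.1)
    s=eyes.snapshot("scene"); pickle.dump(s,open(f"{tag}.pkl","wb"))
    m=proj(s,[np.array(p)+R[:,2]*55])[0]; u,v=np.round(m).astype(int); print("mouth expected px",u,v,"T",T())
    u=np.clip(u,40,599);v=np.clip(v,40,439)
    cv2.imwrite(f"pics/{tag}.png",cv2.resize(s["color"][v-40:v+40,u-40:u+40,::-1],None,fx=7,fy=7,interpolation=cv2.INTER_CUBIC))
E
python3 - <<'E'
from ops import *
print(T()); grasp("far"); look("lfar")
E
```

```text
5.7333
grasp far hit False w 0.243 [623.6 -30.9  64.1] t 9.0167
mouth expected px 352 158 T 10.5667
```

View pics/lfar.png

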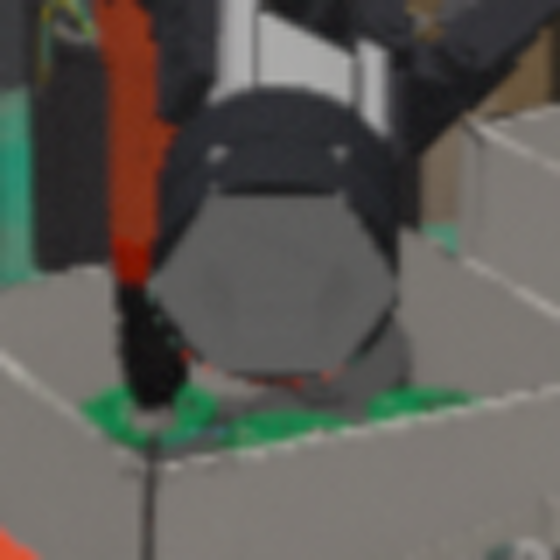

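```bash
cat >> ops.py <<'E'
def putback(n,z=63.8):
    x,y,w=S[n]
    ctrl.movep((x,y,150),(180,0,w)); ctrl.move_l((x,y,85),speed=200)
    hit=ctrl.move_l((x,y,z),speed=80,stop_force=12); print("put hit",hit,np.round(status.get_eef_pos(),1),np.round(status.get_ft_force(),1))
    ctrl.set_gripper(0.55); ctrl.move_l((x,y,140),speed=250); print("T",T())
E
python3 - <<'E'
from ops import *
putback("far"); grasp("mid"); look("lmid")
E
```

```text
put hit True [623.4 -30.9  63.5] [-2.  -0.7  9.4]
T 13.0167
grasp mid hit False w 0.245 [547.9 -42.6  63.9] t 14.65
mouth expected px 352 158 T 16.2667
```

View pics/lmid.png

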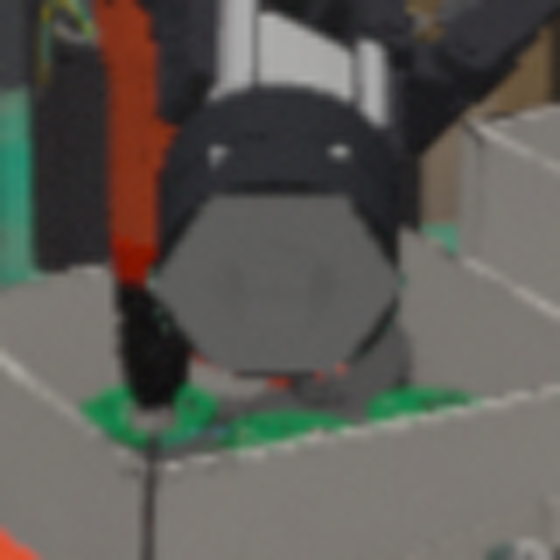

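Run:
```python
from ops import *
for n in ("lfar","lmid"):
    s=pickle.load(open(n+".pkl","rb")); p,r,R=lookpose()
    us=np.arange(332,376); vs=[148,153,158,162]
    g=np.array([(u,v) for v in range(134,176) for u in range(330,376)])
    P=(pt(s,g)-np.array(p))@R   # tool frame
    z=P[:,2]; ok=(s["range_z"][g[:,1],g[:,0]]>0)&(np.abs(P[:,:2]).max(1)<40)&(z>20)&(z<70)
    print(n,ok.sum()); im=np.where(ok,z,0).reshape(42,46).round().astype(int)
    for row in im[::2]: print(" ".join(f"{a:2d}" if a else " ." for a in row))
```

```text
lfar 1232
 .  .  .  .  .  .  .  .  . 26 29 31 31 33 34 36 35 35 35 35 37 37 37 37 36 37 35 34 35 32 32 29 29 28  .  .  .  .  .  .  .  .  .  .  .  .
 .  .  .  .  .  .  . 26 29 30 33 36 36 35 38 38 39 37 39 42 40 40 38 40 40 39 40 37 37 39 35 34 33 31 30 27  .  .  .  .  .  .  .  .  .  .
 .  .  .  .  .  . 29 32 35 36 38 39 40 41 41 42 43 42 44 46 45 45 46 46 43 42 43 41 41 41 38 40 38 36 36 33 30  .  .  .  .  .  .  .  .  .
 .  .  .  .  . 30 33 39 41 41 42 43 44 46 47 46 49 48 46 48 49 49 50 51 49 47 48 48 48 45 43 43 41 42 39 37 34 32  .  .  .  .  .  .  .  .
 .  .  .  . 28 36 39 42 43 45 47 49 50 51 51 52 53 52 53 52 54 53 54 54 53 51 51 50 50 51 49 48 47 45 42 41 38 35 31  .  .  .  .  .  .  .
 .  .  .  . 35 39 43 45 48 51 52 53 54 54 55 57 56 56 57 56 56 55 56 56 57 55 56 55 56 53 53 54 52 50 47 45 44 39 34  .  .  .  .  .  .  .
 .  .  .  . 40 44 49 50 52 54 57 58 55 57 56 58 55 56 59 56 56 58 57 57 57 56 56 57 56 56 57 56 56 54 51 49 48 42 38  .  .  .  .  .  .  .
 .  .  .  . 45 49 52 53 55 55 57 56 57 57 54 56 56 57 57 56 56 56 57 58 56 57 58 57 58 57 56 57 55 56 55 54 52 47 41  .  .  
[... 4015 characters left out ...]
.  .  .  .
 .  .  .  .  .  .  . 57 56 56 58 56 57 56 58 58 57 57 56 58 56 58 55 57 55 56 57 56 56 57 55 56 56 56 57 57  .  .  .  .  .  .  .  .  .  .
 .  .  .  .  .  .  .  .  . 55 55 57 57 57 56 57 57 55 58 57 56 56 56 55 58 57 55 56 57 56 56 55 56 56  .  .  .  .  .  .  .  .  .  .  .  .
 .  .  .  .  .  .  .  .  .  .  .  . 56 56 56 56 56 54 57 57 57 56 58 56 56 56 56 56 56 56 57  .  .  .  .  .  .  .  .  .  .  .  .  .  .  .
 .  .  .  .  .  .  .  .  .  .  .  .  .  .  .  .  .  .  .  . 56 56 57  .  .  .  .  .  .  .  .  .  .  .  .  .  .  .  .  .  .  .  .  .  .  .
 .  .  .  .  .  .  .  .  .  .  .  .  .  .  .  .  .  .  .  .  .  .  .  .  .  .  .  .  .  .  .  .  .  .  .  .  .  .  .  .  .  .  .  .  .  .
```

Run:
```python
from ops import *
x,y=NUT
ctrl.movep((x,y,150),(180,0,139.6)); print(T(),np.round(status.get_joint_pos(),1))
ctrl.move_l((x,y,112),speed=150); ctrl.pause(0.1)
print(np.round(status.get_eef_pos(),1),np.round(status.get_ft_force(),1),np.round(status.get_moment(),2))
hit=ctrl.move_l((x,y,90.5),speed=40,stop_force=8)
print(hit,T(),np.round(status.get_eef_pos(),1),np.round(status.get_ft_force(),1),np.round(status.get_moment(),2))
```

```text
17.475 [-44.   28.3  27.  104.2 -15.8  51.3  39.7]
[547.7 202.6 112.7] [ 0.6 -0.2 -1.3] [-0.05 -0.04  0.04]
True 18.5333 [546.7 202.6  89.9] [-3.6 -0.6  9.5] [-0.16  0.46  0.03]
```

Run:
```python
from ops import *
x,y=546.1,202.6
ctrl.pause(0.25)   # seated while the nut is loose
yaw=139.6
for k in range(7):
    yaw-=9; ctrl.movep((x,y,89.0),(180,0,yaw))
    print(round(T(),2),round(yaw,1),"act",np.round(status.get_tcp_rot()[2],1),np.round(status.get_eef_pos(),1),np.round(status.get_ft_force(),1),np.round(status.get_moment(),2))
    if abs(status.get_moment()[2])>0.8: break
```

```text
19.04 130.6 act 130.5 [546.4 202.7  89.8] [-7.4 -1.8 20.7] [-0.55  1.74 -0.23]
19.3 121.6 act 121.5 [546.4 202.7  89.9] [-9.1 -2.1 22.4] [-0.52  1.91 -0.21]
19.56 112.6 act 112.5 [546.4 202.7  89.9] [-8.7 -1.2 22.1] [-0.46  1.76 -0.2 ]
19.82 103.6 act 103.5 [546.5 202.7  89.9] [-8.  -0.7 21.2] [-0.48  1.57 -0.25]
20.07 94.6 act 94.5 [546.6 202.7  89.8] [-6.3 -0.6 19.5] [-0.49  1.45 -0.23]
20.33 85.6 act 85.5 [546.7 202.7  89.9] [-6.1 -0.5 19.3] [-0.36  1.21 -0.25]
20.59 76.6 act 76.5 [546.7 202.7  89.8] [-6.5 -1.1 21.6] [-0.6   1.24 -0.09]
```

Run:
```python
from ops import *
x,y=546.1,202.6
yaw=76.6
for k in range(5):
    yaw-=5; ctrl.movep((x,y,89.4),(180,0,yaw)); ctrl.pause(0.05)
    print(round(T(),2),round(yaw,1),"act",np.round(status.get_tcp_rot()[2],1),np.round(status.get_eef_pos(),1),np.round(status.get_ft_force(),1),np.round(status.get_moment(),2),"j7 eff",np.round(status.get_effort()[-1],2),round(status.get_width(),3))
    if abs(status.get_moment()[2])>1.0: break
```

```text
20.89 71.6 act 71.6 [546.8 202.7  90. ] [-2.2 -0.3 13.7] [-0.12  0.55 -0.04] j7 eff -0.13 0.248
21.19 66.6 act 66.6 [546.8 202.6  89.8] [-1.4  0.2 11.2] [-0.27  0.29 -0.28] j7 eff 0.11 0.25
21.49 61.6 act 61.6 [546.9 202.5  89.9] [-1.8 -1.1 10. ] [-0.33  0.15 -0.24] j7 eff 0.07 0.245
21.79 56.6 act 56.6 [546.9 202.5  89.9] [-0.1 -1.  11.1] [-0.36  0.17 -0.09] j7 eff -0.1 0.253
22.09 51.6 act 51.6 [547.  202.5  89.9] [-0.2 -0.4 10.1] [-0.41 -0.05  0.01] j7 eff -0.13 0.245
```

Run:
```python
from ops import *
s=eyes.snapshot("wrist"); cv2.imwrite("pics/w4.png",s["color"][:,:,::-1])
t=eyes.snapshot("scene"); u,v=np.round(proj(t,[(547,203,60)])[0]).astype(int)
cv2.imwrite("pics/sc4.png",cv2.resize(t["color"][v-45:v+45,u-50:u+50,::-1],None,fx=6,fy=6,interpolation=cv2.INTER_CUBIC))
```

```text
(no output)
```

View pics/w4.png

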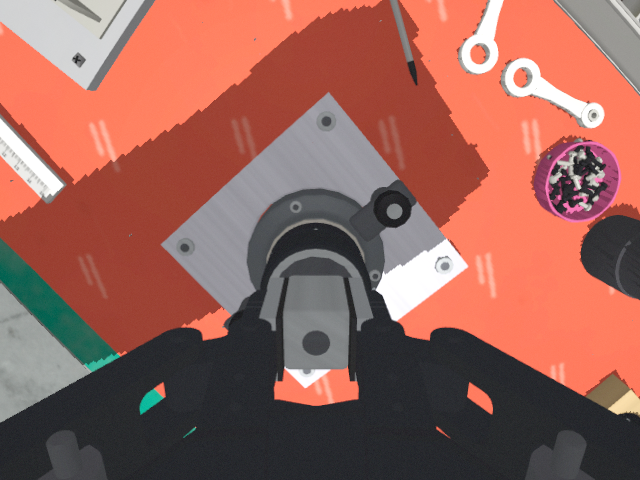

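View pics/sc4.png

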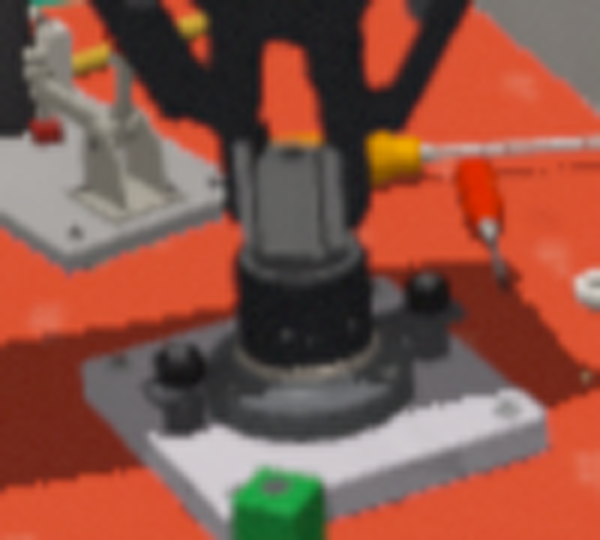

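Run:
```python
from ops import *
ctrl.move_l((546.8,202.6,125),speed=200); ctrl.movep((575,185,200),(180,0,130)); ctrl.pause(0.1); print(T(),np.round(status.get_joint_pos(),1),np.round(status.get_moment(),2))
s=eyes.snapshot("wrist"); pickle.dump(s,open("w5.pkl","wb")); cv2.imwrite("pics/w5.png",s["color"][:,:,::-1])
u,v=np.round(proj(s,[(547,202.7,49)])[0]).astype(int); print(u,v)
cv2.imwrite("pics/w5z.png",cv2.resize(s["color"][v-40:v+40,u-40:u+40,::-1],None,fx=7,fy=7,interpolation=cv2.INTER_CUBIC))
```

```text
23.7333 [-45.2  27.6  32.5  99.2 -17.   58.2  33.3] [ 0.06 -0.02  0.04]
301 179
```

View pics/w5z.png

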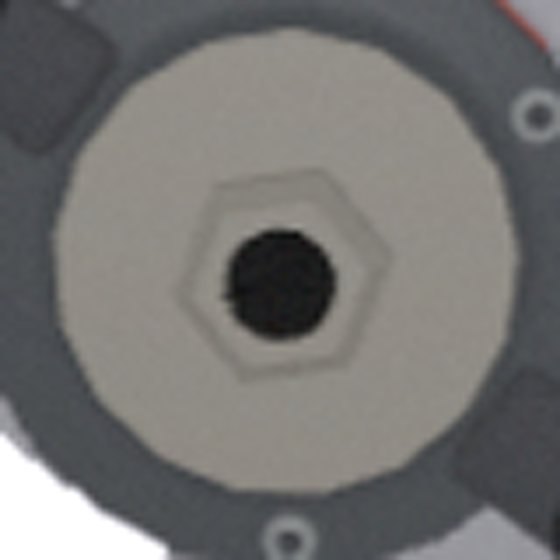

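View pics/w5.png

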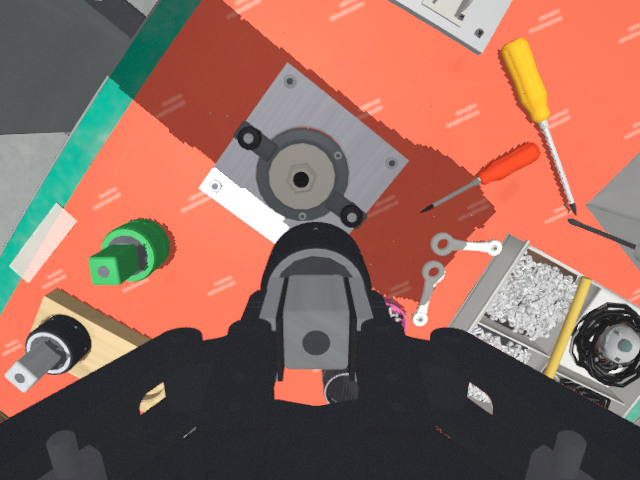

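Run:
```python
from ops import *
a=pickle.load(open("w5.pkl","rb"))
H=np.array([(213,185),(322,170),(390,262),(353,360),(243,380),(180,292)])/7+(261,139)
P=plane(a,H,36); e=np.roll(P,-1,0)-P; an=np.degrees(np.arctan2(e[:,1],e[:,0]))
print(P.mean(0),np.hypot(e[:,0],e[:,1]).round(1),(an%60).round(1))
# mouth sizes from depth, referenced to the rim: area with depth below rim
p,r,R=lookpose()
for n in ("lfar","lmid"):
    s=pickle.load(open(n+".pkl","rb")); g=np.array([(u,v) for v in range(120,190) for u in range(315,390)])
    Q=(pt(s,g)-np.array(p))@R; c,d=ray(s,g); 
    # pixel ray hit on rim plane z=56
    cl=(c-np.array(p))@R; dl=d@R; W=cl+dl*((56.5-cl[2])/dl[:,2])[:,None]
    ok=s["range_z"][g[:,1],g[:,0]]>0
    rim=ok&(np.abs(Q[:,2]-56.5)<3)&(np.hypot(W[:,0],W[:,1])<26)
    ctr=(W[rim].max(0)+W[rim].min(0))/2; rr=np.hypot(*(W-ctr)[:,:2].T)
    hole=ok&(rr<19)&(Q[:,2]<53)
    w1=np.zeros(0)
    px=np.abs(np.linalg.det(np.c_[ (W[75]-W[0])[:2],(W[1]-W[0])[:2]]))
    A=hole.sum()*px
    print(n,"ctr",ctr.round(1),"rim r",np.percentile(rr[rim],98).round(1),"area",A.round(0),"AF",np.sqrt(A/0.866).round(1),"expected AF 21.3,27.3,34.3; (upper wall visible, lower wall shallow undercounts)")
    th=np.radians(np.arange(0,180,15)); 
    Hh=(W-ctr)[hole][:,:2]; print([ (int(np.degrees(t)),float(np.ptp(Hh@[np.cos(t),np.sin(t)]).round(1))) for t in th])
```

```text
[547.68859964 202.12681947  36.        ] [11.5 12.  11.1 11.9 11.5 11.8] [47.6 46.4 49.2 50.2 44.8 51.9]
lfar ctr [-1.2 -2.3 56.5] rim r 23.6 area 469.0 AF 23.3 expected AF 21.3,27.3,34.3; (upper wall visible, lower wall shallow undercounts)
[(0, 27.8), (14, 26.8), (29, 24.1), (45, 27.3), (59, 28.7), (75, 28.1), (90, 26.2), (105, 26.7), (119, 27.2), (135, 27.0), (150, 25.6), (165, 27.6)]
lmid ctr [-1.9 -2.2 56.5] rim r 23.5 area 270.0 AF 17.7 expected AF 21.3,27.3,34.3; (upper wall visible, lower wall shallow undercounts)
[(0, 20.3), (14, 19.6), (29, 17.7), (45, 20.1), (59, 21.2), (75, 20.8), (90, 19.8), (105, 20.8), (119, 20.7), (135, 20.3), (150, 19.7), (165, 20.3)]
```

Run:
```python
from ops import *
x,y=546.5,202.6
def down(yaw):
    ctrl.movep((x,y,112),(180,0,yaw))
    hit=ctrl.move_l((x,y,92.5),speed=50,stop_force=7); print(yaw,hit,round(T(),2),np.round(status.get_eef_pos(),1),np.round(status.get_ft_force(),1),np.round(status.get_moment(),2)); return hit
h=down(138)
```

```text
138 True 24.57 [546.5 202.3  99.3] [  0.2   0.8 -10.7] [0.07 0.08 0.04]
```

Run:
```python
from ops import *
x,y=546.5,202.6
ctrl.pause(0.1); print(np.round(status.get_eef_pos(),1),np.round(status.get_ft_force(),1),np.round(status.get_moment(),2))
hit=ctrl.move_l((x,y,92.0),speed=30,stop_force=9); ctrl.pause(0.05); print(hit,round(T(),2),np.round(status.get_eef_pos(),1),np.round(status.get_tcp_rot(),2),np.round(status.get_ft_force(),1),np.round(status.get_moment(),2))
```

```text
[546.6 202.3  99.8] [-1.7 -0.8 -8.2] [-0.19  0.4   0.01]
True 24.93 [546.2 202.3  97.3] [-1.7996e+02 -1.0000e-02  1.3797e+02] [  5.5   2.1 -15.2] [ 0.65 -1.43 -0.03]
```

Run:
```python
from ops import *
x,y=546.5,202.6
def rd(m): print(m,round(T(),2),np.round(status.get_eef_pos(),1),np.round(status.get_ft_force(),1),np.round(status.get_moment(),2),round(status.get_width(),3))
ctrl.move_l((x,y,112),speed=100); ctrl.pause(0.1); rd("up")
s=eyes.snapshot("wrist"); cv2.imwrite("pics/w6.png",s["color"][:,:,::-1]); pickle.dump(s,open("w6.pkl","wb"))
ctrl.movep((x,y,112),(180,0,108)); rd("rot")
hit=ctrl.move_l((x,y,90.5),speed=40,stop_force=9); rd(hit); ctrl.pause(0.1); rd("")
```

```text
up 25.33 [546.5 202.6 112. ] [-0.1  0.6 -2. ] [-0.01  0.01 -0.04] 0.248
rot 25.9 [546.3 202.7 111.7] [ 0.4 -1.1 -1.6] [-0.02  0.04  0.02] 0.247
True 26.45 [546.1 202.5  89.9] [-2.4  1.2  8.4] [-0.01  0.35 -0.02] 0.248
 26.55 [546.1 202.5  89.9] [-2.4  1.1  8.3] [-0.1   0.33 -0.02] 0.248
```

View pics/w6.png

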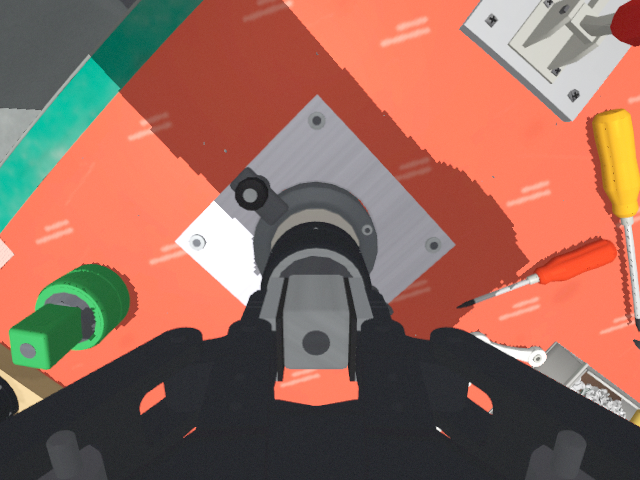

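Run:
```python
from ops import *
x,y=546.4,202.5
yaw=108
for k in range(9):
    yaw-=2.5; ctrl.movep((x,y,89.9),(180,0,yaw)); m=[]
    for i in range(3): ctrl.pause(0.02); m.append(status.get_moment()[2])
    print(round(T(),2),yaw,np.round(status.get_tcp_rot()[2],2),np.round(status.get_eef_pos(),1),np.round(status.get_ft_force(),1),np.round(m,2),np.round(status.get_effort()[-1],2),round(status.get_width(),3))
    if abs(m[-1])>0.7: break
```

```text
26.85 105.5 105.58 [546.6 202.5  90. ] [-0.   0.3  4.6] [-0.05  0.03 -0.04] -0.15 0.247
27.15 103.0 103.08 [546.5 202.4  89.9] [ 0.7 -0.5  4.6] [ 0.03 -0.02 -0.02] -0.12 0.247
27.45 100.5 100.55 [546.4 202.4  89.9] [-0.9 -0.2  6.1] [ 0.01  0.03 -0.  ] -0.06 0.252
27.75 98.0 98.03 [546.4 202.4  89.9] [-0.3 -0.6  5.6] [0.02 0.01 0.02] -0.11 0.244
28.05 95.5 95.54 [546.4 202.4  89.9] [-0.4 -0.1  6.1] [0.02 0.07 0.08] -0.12 0.248
28.35 93.0 93.04 [546.4 202.4  89.9] [-0.4  0.   6.3] [0.05 0.07 0.02] -0.14 0.248
28.65 90.5 90.54 [546.4 202.4  89.9] [ 0.1 -0.8  5.7] [0.21 0.12 0.21] -0.25 0.251
28.95 88.0 88.03 [546.5 202.4  90. ] [-0.7 -1.2  5.2] [0.13 0.2  0.14] -0.23 0.249
29.25 85.5 85.53 [546.5 202.4  89.9] [ 0.8 -1.3  5.7] [0.35 0.34 0.27] -0.38 0.249
```

Run:
```python
from ops import *
x,y=546.4,202.5
yaw=85.5
for k in range(12):
    yaw-=3; ctrl.movep((x,y,89.9),(180,0,yaw)); m=[]
    for i in range(3): ctrl.pause(0.01); m.append(status.get_moment()[2])
    print(round(T(),2),yaw,np.round(status.get_tcp_rot()[2],2),np.round(status.get_eef_pos(),1),np.round(status.get_ft_force(),1),np.round(m,2),np.round(status.get_effort()[-1],2),round(status.get_width(),3))
    if abs(np.mean(m))>0.9: break
```

```text
29.52 82.5 82.52 [546.5 202.3  89.9] [ 0.4 -1.1  5.7] [0.08 0.07 0.06] -0.28 0.248
29.8 79.5 79.55 [546.5 202.4  89.9] [ 0.7 -1.5  4.8] [0.09 0.15 0.11] -0.33 0.246
30.07 76.5 76.55 [546.6 202.4  89.9] [ 1.5 -0.7  5.1] [-0.2  -0.19 -0.22] -0.03 0.248
30.35 73.5 73.62 [546.6 202.5  89.9] [ 2.2 -0.6  3.2] [-0.25 -0.21 -0.22] -0.11 0.247
30.62 70.5 70.64 [546.5 202.5  89.9] [ 3.1 -1.7  3.3] [-0.11 -0.2  -0.13] -0.17 0.247
30.9 67.5 67.65 [546.5 202.4  89.9] [ 4.1 -1.2  2.2] [-0.   -0.08 -0.05] -0.26 0.245
31.18 64.5 64.61 [546.5 202.3  89.9] [ 4.6 -2.5  3.1] [-0.2  -0.18 -0.2 ] -0.11 0.246
31.45 61.5 61.59 [546.5 202.3  90. ] [ 4.1 -2.3  4.4] [-0.17 -0.18 -0.24] -0.11 0.247
31.73 58.5 58.58 [546.5 202.4  89.9] [ 4.2 -2.5  4.9] [-0.15 -0.11 -0.15] -0.15 0.25
32.0 55.5 55.58 [546.4 202.4  89.9] [ 3.9 -3.2  4.9] [-0.05 -0.07 -0.03] -0.21 0.25
32.27 52.5 52.56 [546.4 202.5  89.9] [ 3.4 -1.9  5.9] [-0.03 -0.09 -0.06] -0.16 0.246
32.55 49.5 49.57 [546.3 202.6  89.9] [ 2.3 -2.2  6.3] [-0.11 -0.07 -0.06] -0.15 0.249
```

Run:
```python
from ops import *
x,y=546.4,202.5
ctrl.movep((x,y,91.0),(180,0,49.5))
for dx,dy in [(0,0),(0,1.5),(0,3),(0,-1.5),(0,-3),(2.5,0),(-2.5,0),(0,0)]:
    ctrl.move_l((x+dx,y+dy,91.0),speed=60); ctrl.pause(0.03)
    print(round(T(),2),(dx,dy),(np.array(status.get_eef_pos())-[x,y,0]).round(2),np.round(status.get_ft_force(),1),np.round(status.get_moment(),2))
```

```text
33.08 (0, 0) [-2.900e-01 -4.000e-02  9.077e+01] [ 2.1 -2.2 -2.5] [-0.77 -0.56 -0.05]
33.37 (0, 1.5) [-6.000e-02  5.400e-01  9.087e+01] [ 2.3 -8.1 -3. ] [-1.89 -0.73 -0.06]
33.65 (0, 3) [-2.000e-02  9.100e-01  9.081e+01] [  2.  -13.4  -2.7] [-3.34 -0.71 -0.09]
33.93 (0, -1.5) [-0.27 -1.02 90.94] [-0.1  0.7 -1.2] [ 0.14 -0.12  0.03]
34.22 (0, -3) [-0.32 -1.54 90.91] [ 0.1  6.8 -2.9] [ 1.77 -0.1  -0.02]
34.5 (2.5, 0) [ 1.6   0.18 90.58] [-5.4 -0.2 -0.9] [ 0.06  1.3  -0.08]
34.78 (-2.5, 0) [-1.27 -0.12 91.47] [ 9.1 -0.4 -4.4] [-0.13 -2.19 -0.05]
35.07 (0, 0) [-2.20e-01 -1.00e-02  9.09e+01] [-0.2  0.2 -1.5] [ 0.02  0.01 -0.01]
```

Run:
```python
from ops import *
ctrl.move_l((546.6,202.0,125),speed=250); ctrl.movep((575,185,190),(180,0,110)); ctrl.pause(0.1); print(T())
s=eyes.snapshot("wrist"); pickle.dump(s,open("w7.pkl","wb")); cv2.imwrite("pics/w7.png",s["color"][:,:,::-1])
u,v=np.round(proj(s,[(547,202.7,49)])[0]).astype(int); print(u,v)
cv2.imwrite("pics/w7z.png",cv2.resize(s["color"][v-40:v+40,u-40:u+40,::-1],None,fx=7,fy=7,interpolation=cv2.INTER_CUBIC))
```

```text
36.3333
286 189
```

View pics/w7z.png

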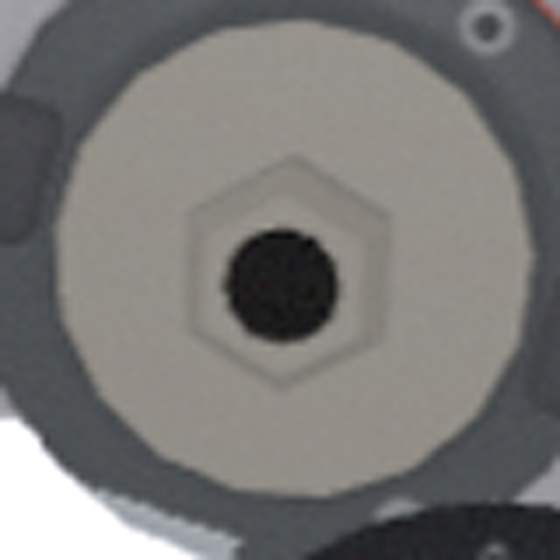

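View pics/w7.png

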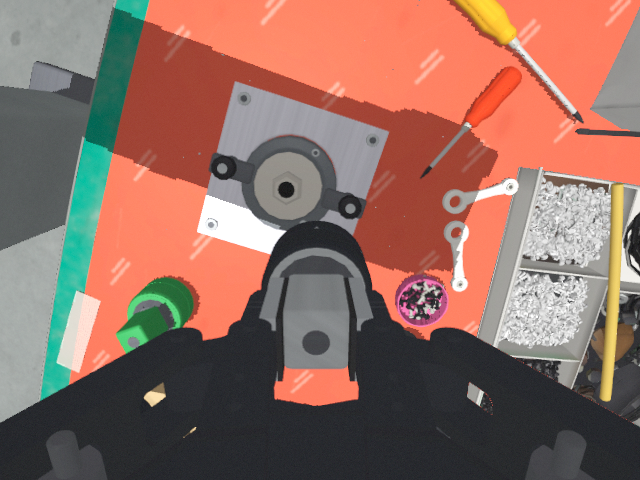

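Run:
```python
from ops import *
def hexa(f,H,o,z=38):
    a=pickle.load(open(f,"rb")); P=plane(a,np.array(H)/7+np.array(o),z); e=np.roll(P,-1,0)-P; an=np.arctan2(e[:,1],e[:,0])
    m=np.degrees(np.angle(np.mean(np.hypot(e[:,0],e[:,1])*np.exp(6j*an)))/6)%60; 
    d=P[:3]-P[3:]; an2=np.arctan2(d[:,1],d[:,0]); m2=(np.degrees(np.angle(np.mean(np.exp(6j*an2)))/6))%60
    print(f,P.mean(0).round(1),"edges",m.round(1),"diags",m2.round(1),"tool yaw",)
hexa("w1.pkl",[(248,188),(345,208),(375,305),(305,388),(215,375),(180,268)],(297,137))
hexa("w5.pkl",[(213,185),(322,170),(390,262),(353,360),(243,380),(180,292)],(261,139))
hexa("w7.pkl",[(293,155),(390,213),(383,325),(283,390),(187,330),(188,215)],(246,149))
def plate(f,c):
    a=pickle.load(open(f,"rb")); P=plane(a,np.array(c,float),14); e=np.roll(P,-1,0)-P; an=np.arctan2(e[:,1],e[:,0]); print(f,np.hypot(e[:,0],e[:,1]).round(0),(np.degrees(an)%90).round(1))
plate("w1.pkl",[(261,104),(406,98),(405,240),(269,244)])
plate("w5.pkl",[(288,62),(409,159),(318,263),(199,188)][:4])
plate("w7.pkl",[(234,81),(389,131),(345,262),(198,231)])
```

```text
w1.pkl [547.5 203.3  38. ] edges 19.5 diags 19.5 tool yaw
w5.pkl [547.6 202.4  38. ] edges 48.4 diags 48.3 tool yaw
w7.pkl [547.2 202.3  38. ] edges 48.7 diags 48.7 tool yaw
w1.pkl [118. 120. 121. 119.] [2.5 2.7 1.7 1.6]
w5.pkl [119. 112. 115. 120.] [2.6 0.2 6.4 2.2]
w7.pkl [120. 108. 121. 119.] [2.5 3.1 7.5 3. ]
```

```bash
cat >> ops.py <<'E'
def seat(yaw,x=546.7,y=202.1):
    ctrl.movep((x,y,112),(180,0,yaw))
    hit=ctrl.move_l((x,y,90.0),speed=45,stop_force=9); print("seat",hit,round(T(),2),np.round(status.get_eef_pos(),1),np.round(status.get_ft_force(),1),np.round(status.get_moment(),2))
def turn(yaw,end,st,lim,x=546.7,y=202.1,z=89.6):
    while yaw-st>=end:
        yaw-=st; ctrl.movep((x,y,z),(180,0,yaw)); m=[]
        for i in range(3): m.append(status.get_moment()[2]); ctrl.pause(0.01)
        print(round(T(),2),yaw,np.round(status.get_eef_pos(),1),np.round(status.get_ft_force(),1),np.round(m,2),np.round(status.get_effort()[-1],2))
        if np.mean(m)>lim: break
    return yaw
E
python3 - <<'E'
from ops import *
seat(104)
ctrl.movep((546.7,202.1,89.6),(180,0,97))
turn(97,83,1.5,0.3)
E
```

```text
seat True 37.18 [546.6 201.9  98.9] [-1.   0.  -2.2] [-0.    0.16 -0.07]
37.71 95.5 [546.5 202.2  89.6] [-3.   1.6 -3.6] [0.11 0.08 0.07] -0.27
37.98 94.0 [546.6 202.2  89.6] [-3.1  2.6 -3.3] [0.1  0.1  0.02] -0.27
38.26 92.5 [546.6 202.2  89.6] [-3.6  1.9 -3.1] [0.15 0.16 0.15] -0.29
38.53 91.0 [546.6 202.2  89.6] [-4.   2.3 -1.8] [0.16 0.15 0.2 ] -0.35
38.81 89.5 [546.7 202.1  89.7] [-3.9  1.8 -1.8] [0.24 0.27 0.19] -0.37
39.08 88.0 [546.7 202.2  89.6] [-3.9  1.9 -1.3] [0.18 0.21 0.23] -0.3
39.36 86.5 [546.8 202.2  89.7] [-3.9  2.6 -0.9] [0.24 0.13 0.17] -0.28
39.63 85.0 [546.8 202.2  89.6] [-4.   2.6 -1.6] [0.06 0.09 0.07] -0.16
39.91 83.5 [546.7 202.2  89.6] [-4.7  3.  -1. ] [0.28 0.25 0.27] -0.41
```

Run:
```python
from ops import *
turn(83.5,71.5,2,0.5,z=89.0)
```

```text
40.18 81.5 [546.8 202.3  89.4] [-6.8  3.9  6.8] [-0.29 -0.3  -0.24] 0.11
40.46 79.5 [546.8 202.2  89.4] [-7.3  2.1  5.7] [0.08 0.03 0.07] -0.22
40.73 77.5 [546.8 202.2  89.5] [-8.   3.9  7.5] [-0.17 -0.15 -0.16] 0.02
41.01 75.5 [546.8 202.2  89.5] [-7.6  2.8  8.3] [0.39 0.35 0.38] -0.5
41.28 73.5 [546.8 202.2  89.4] [-6.6  2.9  6.7] [-0.11 -0.12 -0.12] -0.01
41.56 71.5 [546.8 202.2  89.4] [-6.3  2.   6.3] [-0.04  0.05 -0.07] -0.13
```

```bash
cat >> ops.py <<'E'
def peek(tag,yaw=110):
    x,y,z=status.get_eef_pos(); ctrl.move_l((x,y,122),speed=250); ctrl.movep((575,185,190),(180,0,yaw)); ctrl.pause(0.08); print(T())
    s=eyes.snapshot("wrist"); pickle.dump(s,open(tag+".pkl","wb"))
    u,v=np.round(proj(s,[(547,202.7,49)])[0]).astype(int); print("off",u-40,v-40)
    cv2.imwrite(f"pics/{tag}.png",cv2.resize(s["color"][v-40:v+40,u-40:u+40,::-1],None,fx=7,fy=7,interpolation=cv2.INTER_CUBIC))
E
python3 - <<'E'
from ops import *
peek("w8")
E
```

```text
42.5417
off 246 150
```

View pics/w8.png

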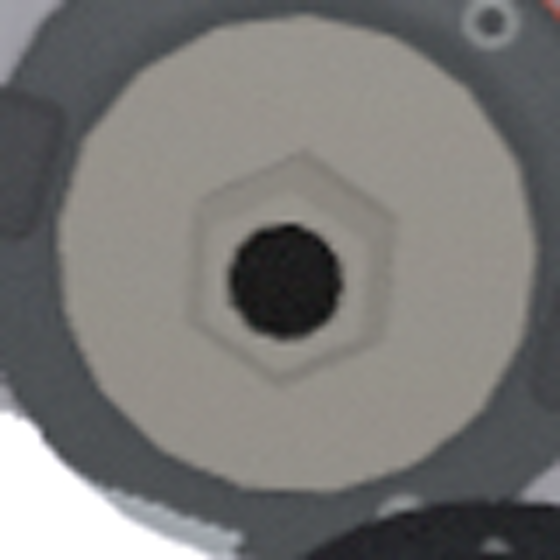

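```bash
cat >> ops.py <<'E'
def hexa(f,H,o,z=38):
    a=pickle.load(open(f,"rb")); P=plane(a,np.array(H)/7+np.array(o),z); d=P[:3]-P[3:]; an2=np.arctan2(d[:,1],d[:,0]); e=np.roll(P,-1,0)-P; an=np.arctan2(e[:,1],e[:,0])
    print(f,P.mean(0).round(1),"diags",((np.degrees(np.angle(np.mean(np.exp(6j*an2)))/6))%60).round(1),"edges",(np.degrees(an)%60).round(1),np.hypot(e[:,0],e[:,1]).round(1))
E
python3 - <<'E'
from ops import *
hexa("w7.pkl",[(293,155),(390,213),(383,325),(283,390),(187,330),(188,215)],(246,149))
hexa("w8.pkl",[(303,150),(395,215),(385,325),(283,388),(190,320),(200,205)],(246,150))
E
```

```text
w7.pkl [547.2 202.3  38. ] diags 48.7 edges [48.8 45.8 53.  47.1 47.9 49.2] [11.3 11.5 12.4 11.6 11.8 12.3]
w8.pkl [547.4 202.3  38. ] diags 45.7 edges [44.3 44.2 51.6 42.8 43.4 47.5] [11.3 11.3 12.4 11.7 11.8 11.9]
```

Run:
```python
from ops import *
x,y=546.8,202.2
ctrl.movep((x,y,112),(180,0,105)); ctrl.move_l((x,y,91),speed=60); ctrl.move_l((x,y,88.3),speed=40)
print(round(T(),2),np.round(status.get_eef_pos(),1),np.round(status.get_ft_force(),1))
turn(105,84,3.5,9,x=x,y=y,z=88.3)
peek("w9")
```

```text
43.77 [547.2 202.3  89.4] [-7.7 -1.5 13.5]
44.05 101.5 [547.1 202.1  89.4] [-7.8 -2.1 13.1] [-0.06 -0.12 -0.08] -0.15
44.33 98.0 [547.  202.1  89.4] [-8.7 -1.7 16.8] [ 0.04 -0.05 -0.06] -0.18
44.6 94.5 [546.8 202.2  89.4] [-10.9  -2.2  17.1] [-0.02 -0.06 -0.09] -0.18
44.88 91.0 [546.8 202.2  89.3] [-11.2  -2.5  18.1] [-0.03 -0.   -0.09] -0.2
45.15 87.5 [546.8 202.2  89.3] [-10.3  -3.1  17.8] [0.11 0.13 0.12] -0.32
45.42 84.0 [546.8 202.2  89.3] [-11.6  -2.5  17.4] [0.01 0.01 0.03] -0.27
46.2583
off 246 150
```

View pics/w9.png

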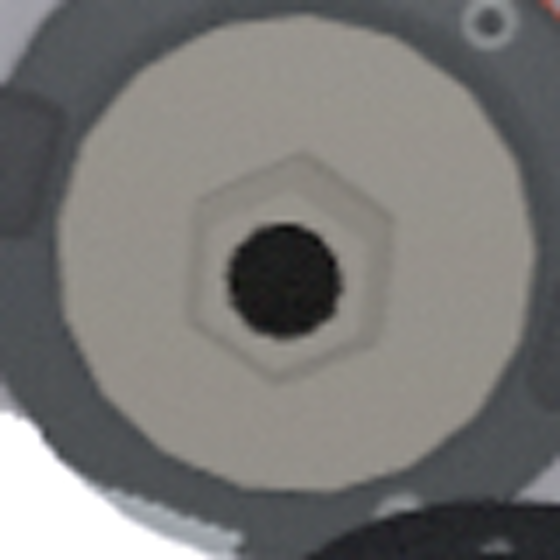

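Run:
```python
from ops import *
hexa("w9.pkl",[(300,152),(395,218),(380,328),(280,386),(190,318),(203,202)],(246,150))
# independent: gradient-orientation of nut outline in rectified top-down patch, compare files
for f in ("w1","w5","w7","w8","w9"):
    s=pickle.load(open(f+".pkl","rb")); n=160; sc=0.25
    gx,gy=np.meshgrid((np.arange(n)-n/2)*sc,(np.arange(n)-n/2)*sc)
    uv=proj(s,np.c_[(547.2+gx).ravel(),(202.6+gy).ravel(),np.full(n*n,36.)]).astype(np.float32).reshape(n,n,2)
    im=cv2.remap(cv2.cvtColor(s["color"],cv2.COLOR_RGB2GRAY),uv[...,0],uv[...,1],cv2.INTER_CUBIC).astype(np.float32)
    im=cv2.GaussianBlur(im,(0,0),3); dx=cv2.Sobel(im,cv2.CV_32F,1,0); dy=cv2.Sobel(im,cv2.CV_32F,0,1)
    r=np.hypot(gx,gy); m=(r>8.3)&(r<14); w=np.hypot(dx,dy)[m]; a=np.arctan2(dy,dx)[m]
    c=np.sum(w**2*np.exp(6j*a)); print(f,"normals mod60",(np.degrees(np.angle(c))/6%60).round(1),"coh",(abs(c)/np.sum(w**2)).round(2))
```

```text
w9.pkl [547.4 202.3  38. ] diags 44.6 edges [44.8 41.7 50.1 42.  42.1 46.8] [11.6 11.4 12.  11.5 12.  11.1]
w1 normals mod60 49.4 coh 0.52
w5 normals mod60 18.5 coh 0.51
w7 normals mod60 16.9 coh 0.17
w8 normals mod60 13.5 coh 0.15
w9 normals mod60 13.7 coh 0.19
```

```bash
cat >> ops.py <<'E'
def nutang(f):
    s=pickle.load(open(f+".pkl","rb")); n=160; sc=0.25
    gx,gy=np.meshgrid((np.arange(n)-n/2)*sc,(np.arange(n)-n/2)*sc)
    uv=proj(s,np.c_[(547.3+gx).ravel(),(202.4+gy).ravel(),np.full(n*n,36.)]).astype(np.float32).reshape(n,n,2)
    im=cv2.remap(cv2.cvtColor(s["color"],cv2.COLOR_RGB2GRAY),uv[...,0],uv[...,1],cv2.INTER_CUBIC).astype(np.float32)
    im=cv2.GaussianBlur(im,(0,0),3); dx=cv2.Sobel(im,cv2.CV_32F,1,0); dy=cv2.Sobel(im,cv2.CV_32F,0,1)
    r=np.hypot(gx,gy); m=(r>8.3)&(r<14); w=np.hypot(dx,dy)[m]; a=np.arctan2(dy,dx)[m]
    c=np.sum(w**2*np.exp(6j*a)); print(f,"normals mod60",(np.degrees(np.angle(c))/6%60).round(1),"coh",(abs(c)/np.sum(w**2)).round(2))
E
python3 - <<'E'
from ops import *
x,y=546.8,202.2
ctrl.movep((x,y,112),(180,0,105)); ctrl.move_l((x,y,89.3),speed=60)
for w in (112,119,126):
    ctrl.movep((x,y,89.3),(180,0,w)); print(round(T(),2),w,np.round(status.get_eef_pos(),1),np.round(status.get_ft_force(),1),np.round(status.get_moment(),2),np.round(status.get_effort()[-1],2))
peek("w10"); nutang("w10")
E
```

```text
47.52 112 [546.8 202.2  89.4] [-3.8  1.1  2.5] [0.32 0.96 0.07] 1.22
47.77 119 [546.7 202.3  89.4] [-5.3  1.   4.7] [0.28 1.28 0.11] 0.95
48.02 126 [546.7 202.3  89.4] [-5.2  2.2  5. ] [0.3  1.24 0.09] 0.82
48.7833
off 246 150
w10 normals mod60 26.6 coh 0.29
```

View pics/w10.png

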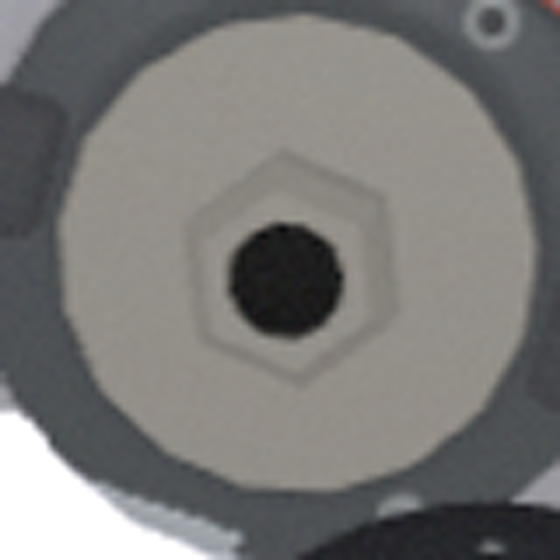

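Run:
```python
from ops import *
x,y=546.8,202.2
ctrl.movep((x,y,112),(180,0,116)); ctrl.move_l((x,y,89.2),speed=60)
for w in (108,100,93,89,86):
    ctrl.movep((x,y,89.0),(180,0,w)); print(round(T(),2),w,np.round(status.get_eef_pos(),1),np.round(status.get_ft_force(),1),np.round(status.get_moment(),2),np.round(status.get_effort()[-1],2))
peek("w11"); nutang("w11")
```

```text
50.05 108 [546.7 202.3  89.4] [-9.2 -1.4 14. ] [-0.26  1.94 -0.15] -0.89
50.3 100 [546.6 202.3  89.4] [-8.9 -0.  14.6] [-0.24  2.2  -0.12] -0.9
50.55 93 [546.7 202.3  89.4] [-9.4 -1.3 14.8] [-0.31  2.17 -0.14] -0.78
50.8 89 [546.7 202.3  89.4] [-8.2 -0.3 14.1] [-0.19  2.12 -0.04] -0.5
51.05 86 [546.7 202.3  89.4] [-9.3 -0.6 15.3] [-0.2   2.1   0.14] -0.49
51.8583
off 246 150
w11 normals mod60 13.0 coh 0.31
```

View pics/w11.png

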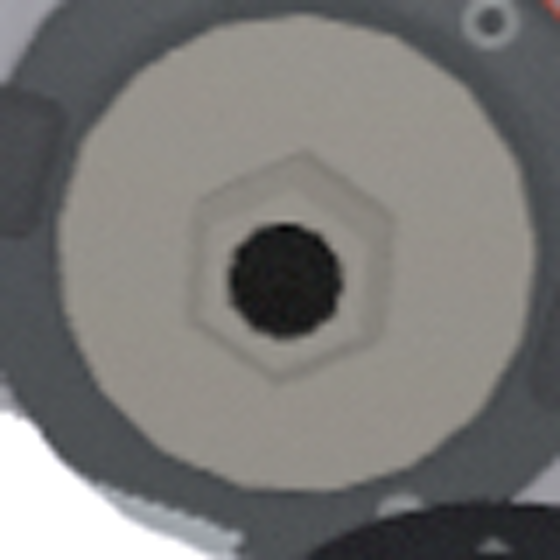

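Run:
```python
from ops import *
x,y=546.9,202.2
ctrl.movep((x,y,112),(180,0,103)); ctrl.move_l((x,y,89.2),speed=60)
for w in (97,91,87):
    ctrl.movep((x,y,89.0),(180,0,w))
ctrl.pause(0.3)
print(round(T(),2),np.round(status.get_tcp_rot(),2),np.round(status.get_eef_pos(),1),np.round(status.get_ft_force(),1),np.round(status.get_moment(),2),status.get_width(),np.abs(status.get_joint_velocities()).max())
w=eyes.snapshot("wrist"); t=eyes.snapshot("top"); s=eyes.snapshot("scene")
pickle.dump((w,t,s),open("fin.pkl","wb"))
u,v=np.round(proj(s,[(547,203,60)])[0]).astype(int)
A=cv2.resize(s["color"][v-45:v+45,u-50:u+50],(400,360),interpolation=cv2.INTER_CUBIC)
B=cv2.resize(t["color"][190:320,260:470],(582,360),interpolation=cv2.INTER_CUBIC)
cv2.imwrite("pics/fin.png",cv2.resize(np.hstack([A,B])[:,:,::-1],None,fx=.8,fy=.8))
```

```text
53.92 [-1.7997e+02 -4.0000e-02  8.6990e+01] [546.8 202.2  89.4] [-7.5  0.5 10.6] [-0.19  1.9  -0.1 ] 0.2451869490593174 0.05082409232635586
```

View pics/fin.png

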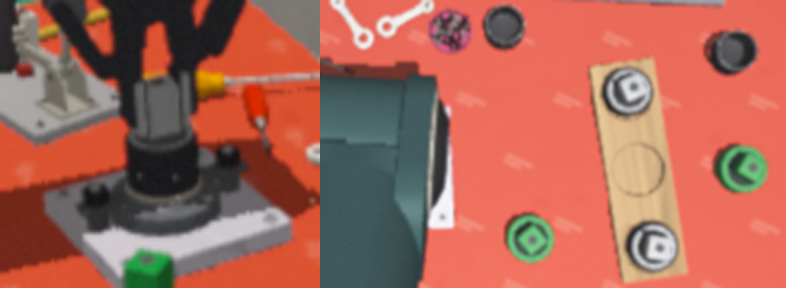

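Run:
```python
from ops import *
w,t,s=pickle.load(open("fin.pkl","rb"))
for n in ("far","near"):
    x,y,_=S[n]; u,v=proj(t,[(x,y,78)])[0]
    Z=[pt(t,[(u+a,v+b)])[0,2] for a in(-2,0,2) for b in(-2,0,2)]; print(n,np.round([u,v]),np.median(Z).round(1))
job.job_done(); print(T())
```

```text
far [401. 229.] 76.5
near [412. 301.] 76.9
the job is handed in; nothing more can be done
the job is handed in; nothing more can be done
```

I turned the nut to its stop with the middle socket of the holder and handed the job in at about 54 s, still gripping that socket on the nut.

**Choosing the socket:** The nut in the nest measured 20 mm across flats. I tilted the far and the middle socket towards the scene camera. The depth picture showed the far mouth at about 27 mm and the middle one at about 21 mm. The far socket went back into its recess without being tried on the nut, and the near one was never touched.

**Fit:** The middle socket went fully down. It jammed when set 30° off the nut's flats, and its sideways play was only about 1.2 mm. It turned the nut in both directions.

**What went wrong:**
- I turned too far on the first two passes. With the nut already stopped, the socket slipped over its corners, and the torque reading stayed below 0.4 N m and was too noisy to show the stop.
- I judged the stop from wrist-camera pictures of the nut instead. As a test I turned the nut back about 12°, then drove it clockwise again. It came back to the same angle, within about 1°, while the tool turned roughly 8° further.
- The total turn was about 35°. That fits a start near 0.4 rad, the top of the given range, so the stop is well supported but not read directly.

**Last checks:**
- **Socket on the nut:** The tool was upright within 0.1° at z 89.4 mm, against 89.9 mm when the socket first touched the collar. It pressed down with about 11 N, and the jaws were closed on the shank at 0.245 opening.
- **Other two sockets:** The far and near sockets stand in their recesses, with shank tops at about 76.5 and 76.9 mm against 78 mm expected, equal within noise.
- **Bystanders:** In the final pictures the dish and both torch heads look unmoved; the caliper was not in that crop, so I did not check it at the end.

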